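Fetch the file guide from the sliding-lid wax case

TASK

The stainless file guide lies in one of the two compartments of the low plywood wax case. Slide the clear lid that covers it all the way along, past the other lid, then lift the file guide out and set it down upright on its base, without dropping it, in the middle of the cork mat. Leave the other lid where it is.

Things in the scene. Friction and masses are not known exactly. Their poses are not given: they have to be found in the camera images.
- left_pull (a point): Top centre of the upright dark bar, 70 x 12 x 36 mm (x, y, z), on the left (+y) clear lid, 190 x 199 x 4 mm; its axes are the case's. Shut, it is 176 mm left of the case's middle, top 98 mm above the bench. It slides along case -y, UNDER the right lid, 135 mm to its stop, friction about 1.5 N; starts 0 to 10 mm ajar, stays where left. The lid reaches 20 mm past the bar to the case's end.
- right_pull (a point): Same bar and lid, mirrored, on the right (-y): 176 mm right of the middle, top 105 mm up; slides along +y, OVER the left lid, 135 mm, starts 0 to 10 mm ajar. The case: fixed plywood box 212 x 400 mm (x, y), yaw within 10 degrees, x away from the robot, y to its left. Two halves, each 192 mm inside in x, floor 8 mm thick; long walls 73 mm high, end walls and divider 56 mm.
- file_guide: Steel inverted T, about 0.25 kg: base 80 x 44 x 8 mm (x, y, z), along its middle an upright rib 80 long, 18 thick, to 44 mm above the underside. Origin: centre of underside, x along its length, z up. Stands on the floor of the left or right half, length along case y within 6 degrees, 120 to 136 mm from the case's middle, so some 50 mm from its own lid's shut bar; a wooden brush is in the other.
- mat: Flat rectangular cork mat, 160 x 120 x 4 mm (x, y, z), fixed to the bench to the left of the case. Origin: centre of its underside; top 4 mm above the bench.
There are look-alikes about, which are no part of the job. Of the things that look like the mat, take the one that is farthest to the robot's left at the start.

How it is judged (in metres and radians):
On the way:
1. one lid has been slid at least 100 mm along, past the other (distance of any of left_pull, right_pull from where it was at the start of the episode above 0.1 m), for 0.2 s.
At the end, for the whole second after the job is handed in: The file guide stands upright (within about 10 degrees) and still on the cork mat, its centre within 40 mm of the mat's centre; one of the two lids is within 20 mm of where it started (horizontal distance between file_guide and mat below 0.04 m and z of file_guide in the frame of mat between 0.001 and 0.01 m and angle between file_guide's own z axis and vertical below 0.17 rad and linear speed of file_guide below 0.02 m/s and distance of any of left_pull, right_pull from where it was at the start of the episode below 0.02 m); the robot touches nothing.
It fails at once if the file guide is dropped or thrown: it moves faster than 0.7 m/s (a fall of about 25 mm) while the fingers do not hold it (contact force between file_guide and the fingers below 0.05 N and linear speed of file_guide above 0.7 m/s).
It also fails if it takes over 61 s, if anything falls off the work surface, if the arm or the gripper's body presses on something with over 40 N, if the wrist force passes 120 N, or if a joint passes its speed limit or range.

ROBOT

A 7-joint arm with a two-finger parallel gripper is mounted at the origin on the work surface. World frame = base frame: x ahead of the robot, y to its left, z up, the work surface at z = 0. Lengths are in m, angles in degrees, forces in N, time in s.
With the tool pointing down it reaches from about 0.4 to 0.9 m from the base axis. Payload 5.5 kg.
Tool frame: the origin (TCP) lies where the fingers leave the gripper's body, on its centre line; the fingertips stand 66 mm ahead of it and the grasp point (between the pads) lies 47 mm ahead of it; z points along the fingers, y is the direction in which the jaws open and shut (so a half turn about z gives the same grasp; the last joint's range is limited). The gripper opens to 92 mm and grips with 3 to 60 N. Pads are 19 mm wide; open, the fingers measure 130 mm over their backs; the gripper's body (75 mm by 190 mm) begins 47 mm behind the grasp point.
Start: joints at [-51.899, 28.699, -24.465, 88.831, 12.651, 65.22, -12.049], TCP at [0.254, 0.598, 0.292] pointing down, gripper open.
Joint ranges: [-164.97, 164.97], [-17.58, 116.51], [-87.97, 89.64], [11.32, 138.91], [-80.73, 260.73], [10.89, 115.49], [-147.41, 147.41]. Speed limits (degrees/s): [147.25, 147.25, 180, 180, 180, 180, 180].

INTERFACE

Orientations are given as [roll, pitch, yaw] about the fixed x, y, z axes, in that order (R = Rz(yaw) Ry(pitch) Rx(roll)).
In Python, from rig import env gives the robot as it stands. The module is installed in compiled form; this text tells all that it offers.
- The arm moves only by the shell command python3 -m crank 'ROWS' [FORCE]. ROWS is JSON, a list of rows, each an object with "travel": the shift along the tool's x, y, z in m, a list of three; "rot": the turn, a rotation vector about the tool's x, y, z in rad, a list of three; "hand": the closure in counts, from 0 (fully open) to 255 (shut). In form: [{"travel": [x, y, z], "rot": [ax, ay, az], "hand": hand}, ...]. A call has 1 to 5 rows; each row shifts and turns the commanded pose from where the row before left it, along the tool's axes as they then stand; what a row does not reach is not made up. A row lasts 1/12 s, in which the tool goes at most 41.7 mm and 7.16 degrees, less where a joint would pass 70% of its speed; a pose out of reach is approached as far as the arm can. A call with a gripper value outside its range is refused whole. The fingers move at their own pace and stop on an object; FORCE is the grip in N (left out, the last holds). Time passes only in rows, so rows that do not move let the fingers close. It gives the time, the measured TCP pose, the force and the opening at its end, in the units of the state.
- env.get_obs(): the state, without advancing time (a new reading comes with each control period).
- env.camera(name): name is "scene" or "top" or "wrist"; returns the picture (400x640x3 uint8, red, green, blue); there is no depth.
- env.calibration(name): a dict with "K" (3x3 intrinsics, pixels), "origin" and "orientation" of the camera in the world; the wrist camera has in their place "tool_from_camera" (4x4, takes a point from camera to tool coordinates, whose origin is the TCP and whose axes are the flange's). Camera axes: x right, y up, looking along -z (the intrinsics and any distortion apply to the point x, -y, -z); pixel columns grow to the right and rows downward; lengths in m; the calibration is good to about 2 mm. The wrist camera is an equidistant fisheye: a pixel r from the principal point sees the ray r / f radians off the axis. A picture is of the moment at which its call begins: read the wrist's pose just before it. calibration takes no time and is no camera call.
- env.finish_job(): hands the job in, once; it reports no verdict.
Trained networks look in the newest picture that a camera, given by its name, has taken for a name from the list of things; names that differ only in an ending like _2 or _b are one class to them, and where a whole thing is asked for, a point or a joint stands for the part that bears it (a point fixed in the world has none). Each returns a list of dicts, best first, with "score" (0 to 1); they miss things now and then, are a little off and sometimes report something else, mostly with a low value. They report only what shows in the picture. A call takes as long as a camera call. They do not tell look-alikes from the thing itself.
- env.look_for(camera, label): "xyz" ([x, y, z] in m, in the coordinates of the camera as it stood for that picture, good to about 4 mm: the middle of the surface that is visible of it).
- env.outline_of(camera, label): "mask" (400x640 bool, what is visible of it).
- env.landmark_of(camera, label): "xyz" ([x, y, z] in m, in the coordinates of the camera as it stood for that picture, good to about 4 mm: a listed point, or the origin of a listed thing).
The state is a dict: "time": time; "joint_pos": joint angles; "qd": joint speeds; "tau": joint torques, N m; "ee_pos": TCP position; "ee_rot": TCP orientation; "contact_force": force on the tool from outside, world axes, zero at the start; "wrist_torque": the same for the moment, N m; "width": finger opening in m.
Only numpy, scipy, OpenCV 4.12 (cv2) and the standard library are available. Lean on these libraries where they do the work, as an engineer would, in place of code of your own. Each camera call takes 0.05 s, during which the arm holds its last target.

## Working session

There is one attempt and no reset: what is moved stays moved. The work goes in short steps, Python scripts to look and compute and a shell command to move; the robot and the scene stay as the last step left them, time stands still between calls to the robot, and variables do not carry over. Pictures are saved under pics/ and viewed, and the job is handed in when it is done.

```bash
ls; mkdir -p pics; python3 - <<'E'
from rig import env
import cv2
print(env.get_obs())
for n in ("scene","top","wrist"):
    im=env.camera(n); cv2.imwrite(f"pics/{n}0.png",im[:,:,::-1]); print(n,env.calibration(n))
E
```

```text
pics
{'time': 0.0, 'joint_pos': array([-51.89821779,  28.75392373, -24.45537863,  88.89391648,
        12.65222244,  65.21808325, -12.04842551]), 'qd': array([-0.01164306,  0.04681953,  0.06328681, -0.0151026 ,  0.01276905,
        0.01688721, -0.05097417]), 'tau': array([ 4.39633413e-04, -5.66596091e+01, -5.81628308e+00, -2.79109150e+01,
       -6.86855474e-02,  3.09030572e-02,  1.96434567e-04]), 'ee_pos': array([0.25399834, 0.59768101, 0.29116235]), 'ee_rot': array([-1.79888136e+02, -3.70048034e-03,  1.56985301e+02]), 'contact_force': array([ 0.21815821, -0.66127946, -0.22747991]), 'wrist_torque': array([-0.00916701,  0.00679854, -0.04376014]), 'width': 0.09172098804418018}
scene {'K': array([[447.13299525,   0.        , 319.2783113 ],
       [  0.        , 447.13299525, 190.73301408],
       [  0.        ,   0.        ,   1.        ]]), 'origin': array([1.25603015, 0.48944165, 0.74076741]), 'orientation': array([ 55.14821243,  -0.69041262, 122.07512907])}
top {'K': array([[391.84918439,   0.        , 326.25772226],
       [  0.        , 391.84918439, 194.76452233],
       [  0.        ,   0.        ,   1.        ]]), 'origin': array([ 0.32328757, -0.01101221,  0.86253774]), 'orientation': array([ 10.87506262,  -0.14288797, -89.09318668])}
wrist {'K': array([[309.70691629,   0.        , 315.69644069],
       [  0.        , 309.70691629, 204.86132789],
       [  0.        ,   0.        ,   1.        ]]), 'tool_from_camera': array([[-7.47600814e-04,  9.65363583e-01,  2.60907251e-01,
         7.04779376e-02],
       [ 9.99999706e-01,  6.77077685e-04,  3.60183372e-04,
         9.29587521e-05],
       [ 1.71053434e-04,  2.60907443e-01, -9.65363805e-01,
        -9.14824950e-02],
       [ 0.00000000e+00,  0.00000000e+00,  0.00000000e+00,
         1.00000000e+00]])}
```

View pics/scene0.png

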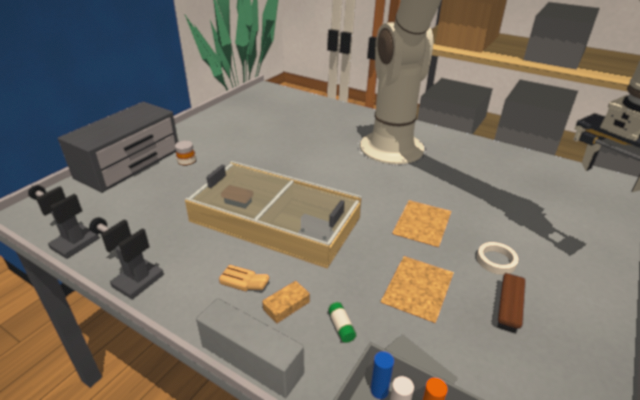

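View pics/top0.png

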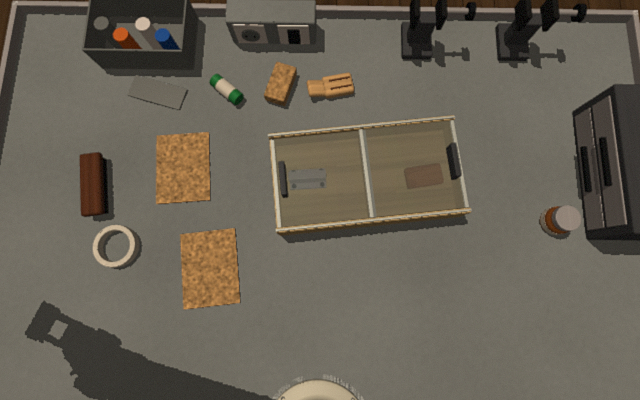

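View pics/wrist0.png

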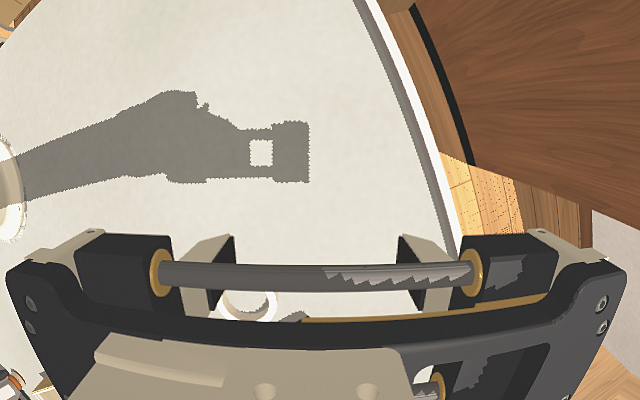

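The top view shows the grey guide at (308,178) in the left (+y) half, with the dark left bar at (283,179). The brown brush is at (423,176). There are two cork mats, at (183,167) and (210,268), plus a cork block at (281,83) and a grey plate at (157,92). I'll measure these next.

```bash
cat > h.py <<'E'
from rig import env
import numpy as np, cv2
from scipy.spatial.transform import Rotation as R
def cam(n):
    c=env.calibration(n); K=c["K"]
    if n=="wrist":
        o=env.get_obs(); T=np.eye(4); T[:3,:3]=R.from_euler("xyz",o["ee_rot"],degrees=True).as_matrix(); T[:3,3]=o["ee_pos"]
        M=T@c["tool_from_camera"]; return K,M[:3,:3],M[:3,3]
    return K,R.from_euler("xyz",c["orientation"],degrees=True).as_matrix(),np.array(c["origin"])
def ray(n,u,v):
    K,Rm,o=cam(n); x=(u-K[0,2])/K[0,0]; y=(v-K[1,2])/K[1,1]
    if n=="wrist":
        r=np.hypot(x,y); s=np.sin(r)/max(r,1e-9); d=np.array([x*s,-y*s,-np.cos(r)])
    else: d=np.array([x,-y,-1.])
    return o,Rm@d
def at_z(n,u,v,z):
    o,d=ray(n,u,v); return o+d*(z-o[2])/d[2]
def proj(n,p):
    K,Rm,o=cam(n); q=Rm.T@(np.asarray(p)-o); x,y,z=q[0],-q[1],-q[2]
    if n=="wrist":
        r=np.hypot(x,y); th=np.arctan2(r,z); x,y,z=x/r*th,y/r*th,1
    return np.array([K[0,0]*x/z+K[0,2],K[1,1]*y/z+K[1,2]])
def w(n,p):
    K,Rm,o=cam(n); return Rm@np.asarray(p)+o
E
python3 - <<'E'
from h import *
np.set_printoptions(precision=4,suppress=True)
for n in ("top","scene"):
    env.camera(n)
    for l in ("left_pull","right_pull","file_guide","mat"):
        for d in env.landmark_of(n,l): print(n,l,round(d["score"],2),w(n,d["xyz"]))
for l in("mat","file_guide","left_pull"):
    env.camera("top")
    for d in env.outline_of("top",l):
        m=d["mask"].astype(np.uint8); c=cv2.findContours(m,0,2)[0]; r=cv2.minAreaRect(np.vstack(c)); print(l,d["score"],r, m.sum())
        z={"mat":.004,"file_guide":.05,"left_pull":.098}[l]
        print([at_z("top",*p,z)[:2].round(4).tolist() for p in cv2.boxPoints(r)],at_z("top",*r[0],z))
im=env.camera("top"); c=im[100:320,140:480]; cv2.imwrite("pics/crop.png",cv2.resize(c,None,fx=2.3,fy=2.3)[:,:,::-1])
print(env.get_obs()["time"])
E
```

```text
top left_pull 0.79 [0.5106 0.077  0.0983]
top right_pull 0.79 [ 0.5463 -0.2732  0.1062]
top mat 0.93 [0.3276 0.2389 0.0011]
top mat 0.73 [0.5437 0.3155 0.0017]
scene left_pull 0.77 [0.5074 0.0765 0.1001]
scene right_pull 0.9 [ 0.5489 -0.2686  0.1037]
scene mat 0.94 [0.5448 0.3139 0.0011]
scene mat 0.71 [0.3243 0.2384 0.0023]
mat 0.97 ((208.89117431640625, 268.08526611328125), (76.69650268554688, 57.445682525634766), 85.60128784179688) 4202
[[0.3998, 0.3141], [0.4115, 0.1894], [0.2496, 0.1673], [0.2388, 0.2876]] [0.3235 0.2395 0.004 ]
mat 0.86 ((182.4786376953125, 167.43043518066406), (70.22594451904297, 54.00919723510742), 88.85424041748047) 3617
[[0.6267, 0.3858], [0.6313, 0.262], [0.4677, 0.247], [0.4633, 0.3666]] [0.5458 0.3152 0.004 ]
left_pull 0.75 ((318.5736389160156, 178.39080810546875), (90.12837219238281, 93.33219909667969), 84.19327545166016) 8107
[[0.5857, 0.1111], [0.6092, -0.0786], [0.4241, -0.0964], [0.4026, 0.0852]] [0.5033 0.0053 0.098 ]
left_pull 0.43 ((183.0, 167.5), (71.0, 54.0), 90.0) 3692
[[0.5953, 0.34], [0.5972, 0.2296], [0.4499, 0.219], [0.4481, 0.3256]] [0.5213 0.2785 0.098 ]
1.0
```

View pics/crop.png

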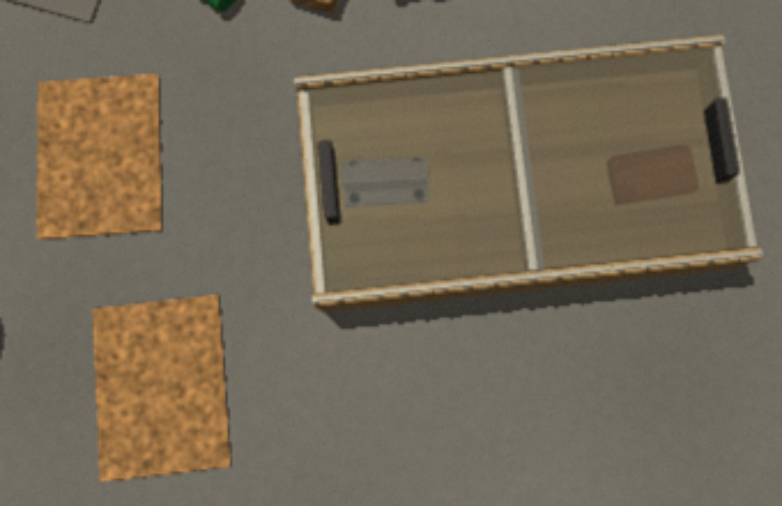

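```bash
python3 - <<'E'
from h import *
np.set_printoptions(precision=4,suppress=True)
P=lambda u,v,z: at_z("top",140+u/2.3,100+v/2.3,z)
C=[P(298,82,.073),P(722,40,.073),P(758,258,.073),P(317,302,.073)]
print(*C, sum(C)/4)
for a,b in((0,1),(3,2),(0,3),(1,2)):
    d=C[b]-C[a]; print(np.linalg.norm(d),np.degrees(np.arctan2(d[1],d[0])))
# rib top z .052 : ends; 
print("rib",P(343,179,.052),P(429,179,.052))
for q in((343,160),(426,158),(428,203),(346,206)): print("base",P(*q,.016))
print("bar",P(320,142,.098),P(331,141,.098),P(340,221,.098),P(328,223,.098))
E
```

```text
[0.6002 0.1112 0.073 ] [ 0.6476 -0.2804  0.073 ] [ 0.4436 -0.3029  0.073 ] [0.3984 0.0858 0.073 ] [ 0.5225 -0.0966  0.073 ]
0.39438646603177246 -83.09376391481108
0.39135879864542034 -83.36470399672912
0.20331535346798454 -172.83737756375197
0.20517494332372413 -173.68642074602053
rib [0.5144 0.0688 0.052 ] [ 0.5157 -0.0105  0.052 ]
base [0.5417 0.073  0.016 ]
base [ 0.545  -0.0073  0.016 ]
base [ 0.5005 -0.0099  0.016 ]
base [0.4963 0.0686 0.016 ]
bar [0.5365 0.0856 0.098 ] [0.5376 0.076  0.098 ] [0.4663 0.0656 0.098 ] [0.4643 0.0759 0.098 ]
```

```bash
python3 -m crank '[{"travel":[0,0,0],"rot":[0,0,0.117],"hand":255},{"travel":[0,0,0],"rot":[0,0,0.117],"hand":255},{"travel":[0,0,0],"rot":[0,0,0.117],"hand":255},{"travel":[0,0,0],"rot":[0,0,0.117],"hand":255},{"travel":[0,0,0],"rot":[0,0,0.117],"hand":255}]' 30
python3 -m crank '[{"travel":[0,0,0],"rot":[0,0,0.117],"hand":255},{"travel":[0,0,0],"rot":[0,0,0.117],"hand":255},{"travel":[0,0,0],"rot":[0,0,0.117],"hand":255},{"travel":[0,0,0],"rot":[0,0,0.117],"hand":255},{"travel":[0,0,0],"rot":[0,0,0],"hand":255}]'
cat >> h.py <<'E'
def togo(x,y,z,yaw=None):
    o=env.get_obs(); Rm=R.from_euler("xyz",o["ee_rot"],degrees=True).as_matrix()
    s="t=%.2f pos=%s rot=%s F=%s w=%.4f"%(o["time"],o["ee_pos"].round(4),o["ee_rot"].round(2),o["contact_force"].round(1),o["width"])
    print(s,"\n tool shift",(Rm.T@(np.array([x,y,z])-o["ee_pos"])).round(4))
    if yaw is not None:
        g=R.from_euler("xyz",[180,0,yaw],degrees=True).as_matrix(); print(" rotvec",R.from_matrix(Rm.T@g).as_rotvec().round(4))
E
python3 -c "
from h import *
togo(.5055,.107,.146,96.7)"
```

```text
time: 1.42
ee_pos: [0.2542, 0.5982, 0.2922]
ee_rot: [-180.0, -0.0, 123.1]
contact_force: [0.3, 0.1, -0.4]
width: 0.0632
time: 1.83
ee_pos: [0.2541, 0.5983, 0.2923]
ee_rot: [180.0, -0.0, 96.4]
contact_force: [0.0, -0.4, 1.3]
width: 0.0297
t=1.83 pos=[0.2541 0.5983 0.2923] rot=[179.99  -0.    96.42] F=[ 0.  -0.4  1.3] w=0.0297 
 tool shift [-0.5163  0.1949  0.1463]
 rotvec [ 0.0002 -0.     -0.0049]
```

```bash

python3 -m crank '[{"travel":[-0.034,0.013,0.006],"rot":[0,0,0],"hand":255},{"travel":[-0.034,0.013,0.006],"rot":[0,0,0],"hand":255},{"travel":[-0.034,0.013,0.006],"rot":[0,0,0],"hand":255},{"travel":[-0.034,0.013,0.006],"rot":[0,0,0],"hand":255},{"travel":[-0.034,0.013,0.006],"rot":[0,0,0],"hand":255}]'
python3 -m crank '[{"travel":[-0.034,0.013,0.006],"rot":[0,0,0],"hand":255},{"travel":[-0.034,0.013,0.006],"rot":[0,0,0],"hand":255},{"travel":[-0.034,0.013,0.006],"rot":[0,0,0],"hand":255},{"travel":[-0.034,0.013,0.006],"rot":[0,0,0],"hand":255},{"travel":[-0.034,0.013,0.006],"rot":[0,0,0],"hand":255}]'
python3 -m crank '[{"travel":[-0.03,0.013,0.006],"rot":[0,0,0],"hand":255},{"travel":[-0.03,0.013,0.006],"rot":[0,0,0],"hand":255},{"travel":[-0.03,0.013,0.006],"rot":[0,0,0],"hand":255},{"travel":[-0.03,0.013,0.006],"rot":[0,0,0],"hand":255},{"travel":[0,0,0],"rot":[0,0,0],"hand":255}]'
python3 - <<'E'
from h import *
togo(.5055,.107,.146,96.7)
im=env.camera("wrist"); cv2.imwrite("pics/w1.png",im[:,:,::-1])
im=env.camera("top"); cv2.imwrite("pics/t1.png",cv2.resize(im[90:260,230:490],None,fx=3,fy=3)[:,:,::-1])
E
```

```text
time: 2.25
ee_pos: [0.3389, 0.4354, 0.2621]
ee_rot: [180.0, -0.0, 96.9]
contact_force: [-0.2, -0.2, -0.6]
width: 0.0009
time: 2.67
ee_pos: [0.4232, 0.2741, 0.2323]
ee_rot: [180.0, -0.0, 96.9]
contact_force: [1.1, 0.4, -0.5]
width: 0.0003
time: 3.08
ee_pos: [0.491, 0.1549, 0.2074]
ee_rot: [180.0, 0.2, 96.3]
contact_force: [0.6, -1.0, 0.3]
width: 0.0004
t=3.08 pos=[0.491  0.1549 0.2074] rot=[179.98   0.23  96.34] F=[ 0.6 -1.   0.3] w=0.0004 
 tool shift [-0.049   0.0091  0.0616]
 rotvec [ 0.0003  0.004  -0.0062]
```

View pics/w1.png

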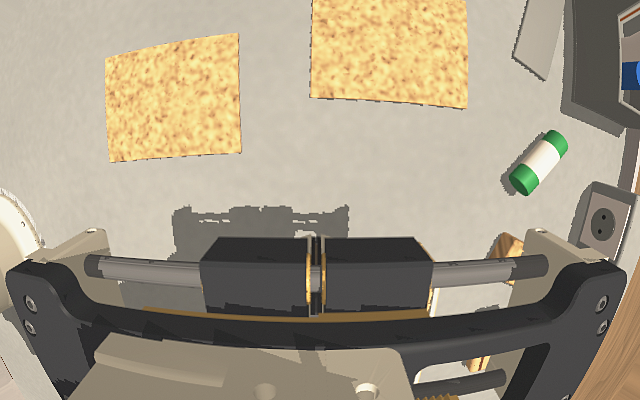

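View pics/t1.png

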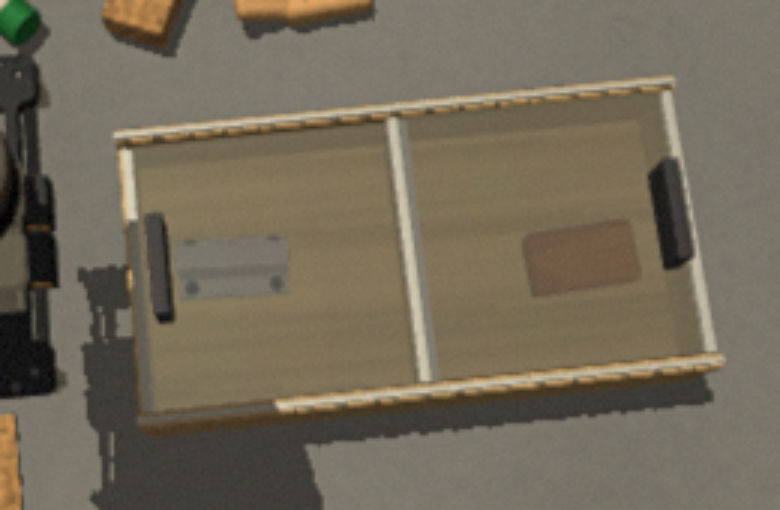

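```bash

python3 -m crank '[{"travel":[-0.012,0.003,0.012],"rot":[0,0,0],"hand":255},{"travel":[-0.012,0.003,0.018],"rot":[0,0,0],"hand":255},{"travel":[-0.012,0.003,0.018],"rot":[0,0,0],"hand":255},{"travel":[-0.008,0,0.012],"rot":[0,0,-0.005],"hand":255},{"travel":[0,0,0],"rot":[0,0,0],"hand":255}]'
python3 - <<'E'
from h import *
togo(.5055,.107,.146,96.7)
im=env.camera("scene"); cv2.imwrite("pics/s1.png",cv2.resize(im[130:280,170:420],None,fx=3,fy=3)[:,:,::-1])
E
```

```text
time: 3.6
ee_pos: [0.5004, 0.1192, 0.1461]
ee_rot: [-179.7, 0.0, 97.1]
contact_force: [-0.4, 0.6, 0.4]
width: 0.0002
t=3.60 pos=[0.5004 0.1192 0.1461] rot=[-1.7975e+02  4.0000e-02  9.7060e+01] F=[-0.4  0.6  0.4] w=0.0002 
 tool shift [-0.0127  0.0035  0.0001]
 rotvec [-0.0044  0.0008  0.0063]
```

View pics/s1.png

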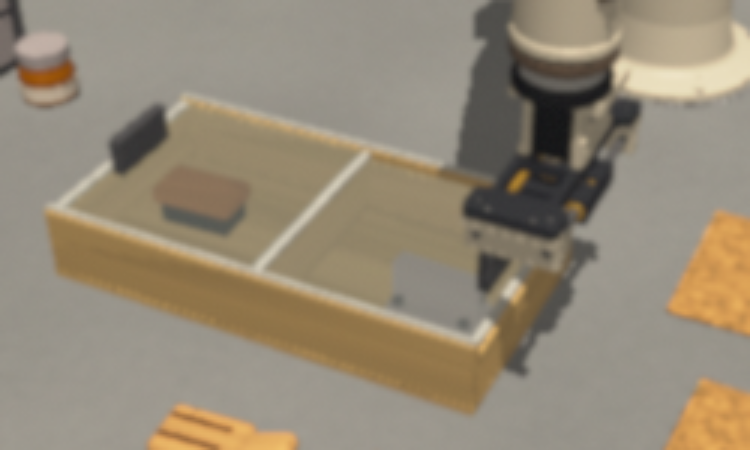

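```bash

python3 -m crank '[{"travel":[-0.008,0.001,0],"rot":[0,0,0],"hand":255},{"travel":[-0.008,0.001,0],"rot":[0,0,0],"hand":255},{"travel":[-0.008,0.001,0],"rot":[0,0,0],"hand":255},{"travel":[-0.008,0,0],"rot":[0,0,0],"hand":255},{"travel":[-0.008,0,0],"rot":[0,0,0],"hand":255}]'
python3 -m crank '[{"travel":[-0.008,0,0],"rot":[0,0,0],"hand":255},{"travel":[-0.008,0,0],"rot":[0,0,0],"hand":255},{"travel":[-0.008,0,0],"rot":[0,0,0],"hand":255},{"travel":[-0.008,0,0],"rot":[0,0,0],"hand":255},{"travel":[-0.008,0,0],"rot":[0,0,0],"hand":255}]'
python3 - <<'E'
from h import *
togo(.5055,.107,.146,96.7)
im=env.camera("scene"); cv2.imwrite("pics/s2.png",cv2.resize(im[130:280,170:420],None,fx=3,fy=3)[:,:,::-1])
E
```

```text
time: 4.07
ee_pos: [0.5109, 0.0803, 0.1491]
ee_rot: [179.9, -0.0, 97.0]
contact_force: [0.6, 1.9, 1.2]
width: 0.0005
time: 4.48
ee_pos: [0.515, 0.0399, 0.1482]
ee_rot: [180.0, -0.0, 96.9]
contact_force: [1.8, 2.2, 0.6]
width: 0.0004
t=4.48 pos=[0.515  0.0399 0.1482] rot=[ 1.800e+02 -1.000e-02  9.693e+01] F=[1.8 2.2 0.6] w=0.0004 
 tool shift [ 0.0678 -0.0013  0.0022]
 rotvec [ 0.     -0.0001  0.004 ]
```

View pics/s2.png

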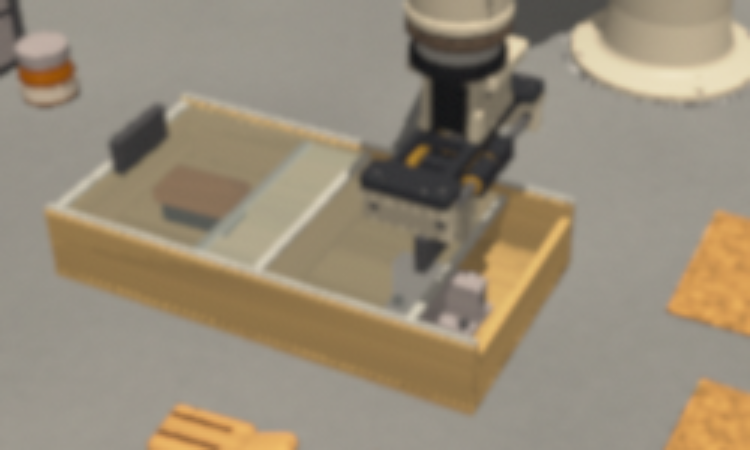

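```bash

python3 -m crank '[{"travel":[-0.008,0,0],"rot":[0,0,0],"hand":255},{"travel":[-0.008,0,0],"rot":[0,0,0],"hand":255},{"travel":[-0.008,0,0],"rot":[0,0,0],"hand":255},{"travel":[-0.008,0,0],"rot":[0,0,0],"hand":255},{"travel":[-0.008,0,0],"rot":[0,0,0],"hand":255}]'
python3 -m crank '[{"travel":[-0.008,0,0],"rot":[0,0,0],"hand":255},{"travel":[-0.008,0,0],"rot":[0,0,0],"hand":255},{"travel":[-0.007,0,0],"rot":[0,0,0],"hand":255},{"travel":[-0.005,0,0],"rot":[0,0,0],"hand":255},{"travel":[-0.003,0,0],"rot":[0,0,0],"hand":255}]'
python3 - <<'E'
from h import *
togo(.5055,.107,.146,96.7)
im=env.camera("scene"); cv2.imwrite("pics/s3.png",cv2.resize(im[130:280,170:420],None,fx=3,fy=3)[:,:,::-1])
for l in("left_pull","right_pull","file_guide"):
    for d in env.landmark_of("scene",l): print(l,d["score"],w("scene",d["xyz"]))
E
```

```text
time: 4.95
ee_pos: [0.5195, 0.0002, 0.1481]
ee_rot: [-180.0, -0.0, 96.9]
contact_force: [0.8, 0.3, -0.5]
width: 0.0004
time: 5.37
ee_pos: [0.5233, -0.0309, 0.1481]
ee_rot: [-180.0, 0.0, 96.9]
contact_force: [0.1, 1.2, -0.6]
width: 0.0005
t=5.37 pos=[ 0.5233 -0.0309  0.1481] rot=[-1.7997e+02  1.0000e-02  9.6880e+01] F=[ 0.1  1.2 -0.6] w=0.0005 
 tool shift [ 0.139  -0.0012  0.002 ]
 rotvec [-0.0005  0.0003  0.0031]
left_pull 0.86 [ 0.52204224 -0.04925904  0.10127719]
right_pull 0.69 [ 0.549671   -0.2734289   0.10192117]
file_guide 0.86 [0.525681   0.03367946 0.00659506]
```

View pics/s3.png

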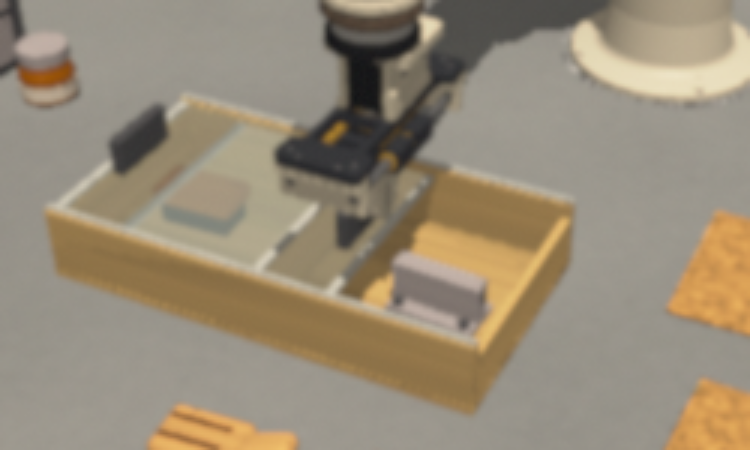

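```bash

python3 -m crank '[{"travel":[-0.003,0,0],"rot":[0,0,0],"hand":255},{"travel":[-0.002,0,0],"rot":[0,0,0],"hand":255},{"travel":[-0.002,0,0],"rot":[0,0,0],"hand":255},{"travel":[0,0,0],"rot":[0,0,0],"hand":255}]'
python3 -m crank '[{"travel":[0.005,0,0],"rot":[0,0,0],"hand":255},{"travel":[0,0,-0.015],"rot":[0,0,0],"hand":255},{"travel":[0,0,-0.035],"rot":[0,0,0],"hand":200},{"travel":[0.0,0,-0.04],"rot":[0,0,0],"hand":120},{"travel":[-0.03,0,-0.02],"rot":[0,0,0],"hand":120}]'
python3 -m crank '[{"travel":[-0.04,0,-0.01],"rot":[0,0,0],"hand":120},{"travel":[-0.04,0,0],"rot":[0,0,0],"hand":120},{"travel":[-0.03,0,0],"rot":[0,0,0],"hand":120},{"travel":[0,0,0],"rot":[0,0,0],"hand":120}]'
python3 - <<'E'
from h import *
togo(.521,.031,.146,96.7)
im=env.camera("wrist"); cv2.imwrite("pics/w4.png",im[:,:,::-1])
for l in("left_pull","file_guide"):
    for d in env.landmark_of("wrist",l): print(l,d["score"],w("wrist",d["xyz"]))
im=env.camera("top"); cv2.imwrite("pics/t4.png",cv2.resize(im[90:260,230:490],None,fx=3,fy=3)[:,:,::-1])
for l in("left_pull","file_guide"):
    for d in env.landmark_of("top",l): print(l,d["score"],w("top",d["xyz"]))
E
```

```text
time: 5.9
ee_pos: [0.5243, -0.037, 0.1482]
ee_rot: [180.0, 0.0, 96.9]
contact_force: [-0.3, -0.0, 1.1]
width: 0.0001
time: 6.32
ee_pos: [0.5288, -0.0552, 0.2621]
ee_rot: [179.7, -0.2, 97.4]
contact_force: [2.4, 1.8, -0.9]
width: 0.0158
time: 6.65
ee_pos: [0.5401, -0.1792, 0.2691]
ee_rot: [179.9, 0.3, 96.4]
contact_force: [0.1, -1.9, 0.5]
width: 0.0428
t=6.65 pos=[ 0.5401 -0.1792  0.2691] rot=[179.94   0.32  96.39] F=[ 0.1 -1.9  0.5] w=0.0428 
 tool shift [0.2117 0.0043 0.1219]
 rotvec [ 0.001   0.0055 -0.0055]
left_pull 0.67 [ 0.52160292 -0.04263495  0.09513826]
file_guide 0.95 [0.52271931 0.03877046 0.00264398]
left_pull 0.62 [ 0.52633799 -0.05581264  0.09738205]
file_guide 0.97 [0.51891979 0.02786318 0.01016062]
```

View pics/w4.png

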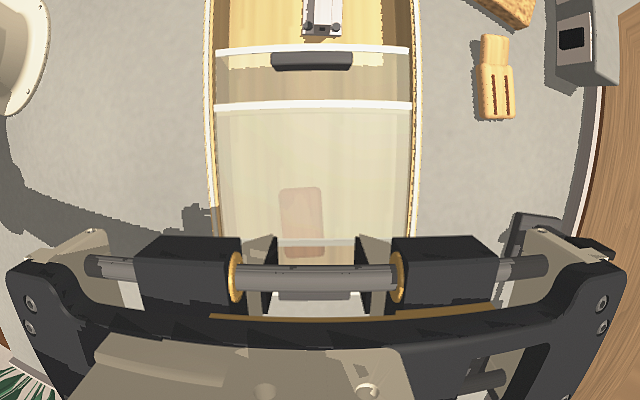

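View pics/t4.png

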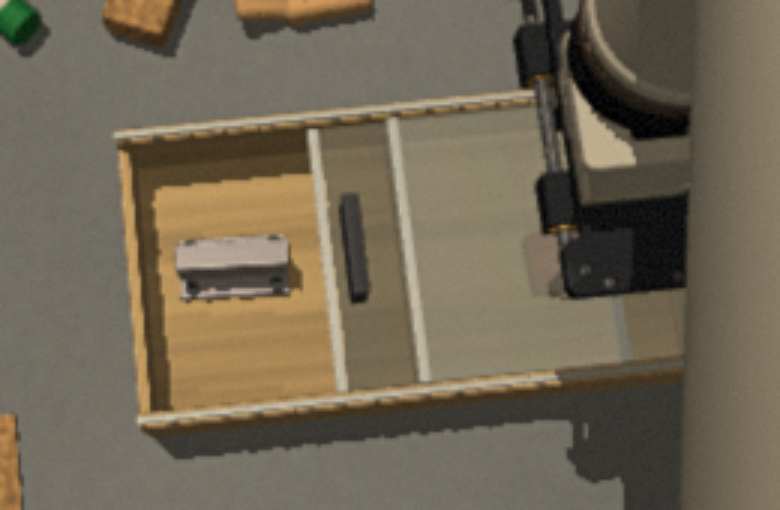

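```bash
python3 - <<'E'
from h import *
np.set_printoptions(precision=4,suppress=True)
P=lambda u,v,z: at_z("top",230+u/3,90+v/3,z)
c=[P(*q,.052) for q in((177,243),(288,235),(289,262),(178,268))]
print(*c,sum(c)/4)
for a,b in((0,1),(3,2)): d=c[a]-c[b]; print(np.linalg.norm(d),np.degrees(np.arctan2(d[1],d[0])))
togo(.531,-.05,.27,96)
E
```

```text
[0.5293 0.0696 0.052 ] [ 0.5364 -0.0091  0.052 ] [ 0.5167 -0.0101  0.052 ] [0.5111 0.0683 0.052 ] [0.5234 0.0297 0.052 ]
0.0790544859633268 95.19653876073575
0.07863327775721869 94.1184183011086
t=6.95 pos=[ 0.5407 -0.1687  0.268 ] rot=[-179.98   -0.06   97.09] F=[ 0.4 -0.8 -0.6] w=0.0485 
 tool shift [ 0.119   0.0051 -0.0019]
 rotvec [-0.0004 -0.001   0.019 ]
```

```bash

python3 -m crank '[{"travel":[0.03,0,0],"rot":[0,0,0],"hand":120},{"travel":[0.04,0,0],"rot":[0,0,0],"hand":120},{"travel":[0.04,0,0],"rot":[0,0,0],"hand":120},{"travel":[0.02,0,0],"rot":[0,0,0],"hand":120},{"travel":[0,0,0],"rot":[0,0,0],"hand":120}]'
python3 - <<'E'
from h import *
np.set_printoptions(precision=4,suppress=True)
togo(.521,.031,.27,94)
im=env.camera("wrist"); cv2.imwrite("pics/w5.png",cv2.resize(im[0:240,200:440],None,fx=2.5,fy=2.5)[:,:,::-1])
for l in("file_guide",):
    for d in env.landmark_of("wrist",l): print(l,d["score"],w("wrist",d["xyz"]))
E
```

```text
time: 7.37
ee_pos: [0.5242, -0.0336, 0.2682]
ee_rot: [-180.0, -0.2, 97.6]
contact_force: [0.5, 0.6, 0.3]
width: 0.0488
t=7.37 pos=[ 0.5242 -0.0336  0.2682] rot=[-179.99   -0.2    97.57] F=[0.5 0.6 0.3] w=0.0488 
 tool shift [ 0.0644  0.0054 -0.0016]
 rotvec [-0.0003 -0.0034  0.0623]
file_guide 0.55 [0.5269 0.0254 0.0058]
```

View pics/w5.png

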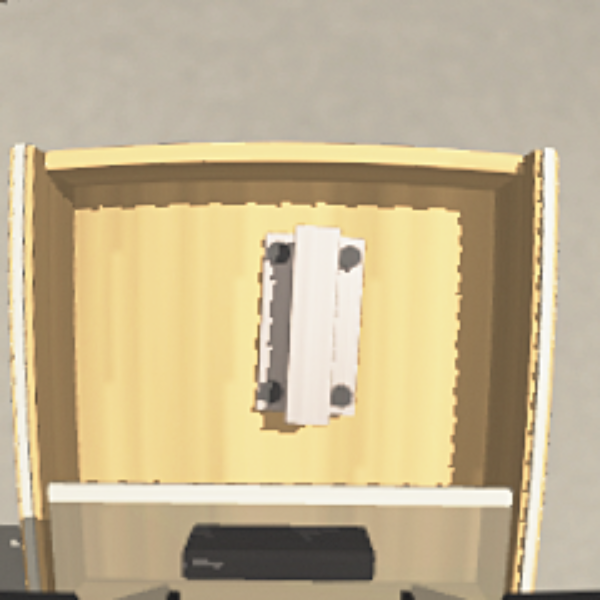

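```bash
python3 - <<'E'
from h import *
np.set_printoptions(precision=4,suppress=True)
c=[at_z("wrist",200+u/2.5,v/2.5,.052) for u,v in((298,226),(340,230),(328,425),(286,422))]
print(*c,sum(c)/4)
for a,b in((0,3),(1,2)): d=c[a]-c[b]; print(np.linalg.norm(d),np.degrees(np.arctan2(d[1],d[0])))
togo(.5235,.030,.15,94.5)
E
```

```text
[0.515 0.063 0.052] [0.5315 0.0636 0.052 ] [ 0.5369 -0.0144  0.052 ] [ 0.5201 -0.0154  0.052 ] [0.5259 0.0242 0.052 ]
0.07852918695097602 93.71629563669893
0.07824333792754659 94.01576292484972
t=7.47 pos=[ 0.5248 -0.0395  0.2684] rot=[179.99  -0.    97.21] F=[-1.1  0.6  0.7] w=0.0486 
 tool shift [0.0691 0.0074 0.1184]
 rotvec [ 0.0002 -0.0001  0.0472]
```

```bash

python3 -m crank '[{"travel":[0.017,0.002,0.005],"rot":[0,0,0.025],"hand":120},{"travel":[0.03,0.003,0.02],"rot":[0,0,0.025],"hand":120},{"travel":[0.02,0.001,0.03],"rot":[0,0,0],"hand":120},{"travel":[0.002,0,0.03],"rot":[0,0,0],"hand":120},{"travel":[0,0,0.02],"rot":[0,0,0],"hand":120}]'
python3 -m crank '[{"travel":[0,0,0],"rot":[0,0,0],"hand":120},{"travel":[0,0,0],"rot":[0,0,0],"hand":120}]'
python3 - <<'E'
from h import *
togo(.5245,.030,.086,94.3)
im=env.camera("scene"); cv2.imwrite("pics/s6.png",cv2.resize(im[130:280,220:420],None,fx=3.5,fy=3.5)[:,:,::-1])
E
```

```text
time: 7.88
ee_pos: [0.5235, 0.0284, 0.161]
ee_rot: [-179.9, -0.0, 94.2]
contact_force: [-0.6, -0.8, -0.2]
width: 0.0486
time: 8.05
ee_pos: [0.5238, 0.0263, 0.1624]
ee_rot: [-179.8, 0.0, 94.0]
contact_force: [0.1, 0.8, 0.8]
width: 0.0488
t=8.05 pos=[0.5238 0.0263 0.1624] rot=[-1.7984e+02  5.0000e-02  9.3990e+01] F=[0.1 0.8 0.8] w=0.0488 
 tool shift [0.0037 0.0012 0.0764]
 rotvec [-0.0028  0.0008 -0.0054]
```

View pics/s6.png

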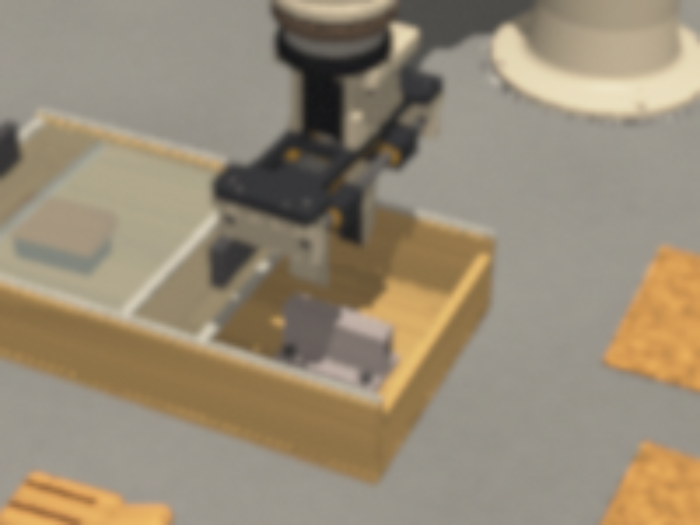

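```bash

python3 -m crank '[{"travel":[0.004,0.001,0.02],"rot":[0,0,0],"hand":120},{"travel":[0,0,0.02],"rot":[0,0,0],"hand":120},{"travel":[0,0,0.015],"rot":[0,0,0],"hand":120},{"travel":[0,0,0.01],"rot":[0,0,0],"hand":120},{"travel":[0,0,0.007],"rot":[0,0,0],"hand":120}]'
python3 -m crank '[{"travel":[0,0,0.003],"rot":[0,0,0],"hand":120},{"travel":[0,0,0],"rot":[0,0,0],"hand":120}]'
python3 - <<'E'
from h import *
togo(.5245,.030,.086,94.3)
im=env.camera("scene"); cv2.imwrite("pics/s7.png",cv2.resize(im[130:280,220:420],None,fx=3.5,fy=3.5)[:,:,::-1])
E
```

```text
time: 8.52
ee_pos: [0.526, 0.031, 0.0917]
ee_rot: [179.9, 0.0, 94.0]
contact_force: [0.3, 0.2, 0.6]
width: 0.0488
time: 8.68
ee_pos: [0.5255, 0.0314, 0.0885]
ee_rot: [180.0, 0.0, 94.0]
contact_force: [0.6, -0.2, 0.2]
width: 0.0486
t=8.68 pos=[0.5255 0.0314 0.0885] rot=[1.7997e+02 1.0000e-02 9.4040e+01] F=[ 0.6 -0.2  0.2] w=0.0486 
 tool shift [-0.0013 -0.0011  0.0025]
 rotvec [ 0.0005  0.0001 -0.0045]
```

View pics/s7.png

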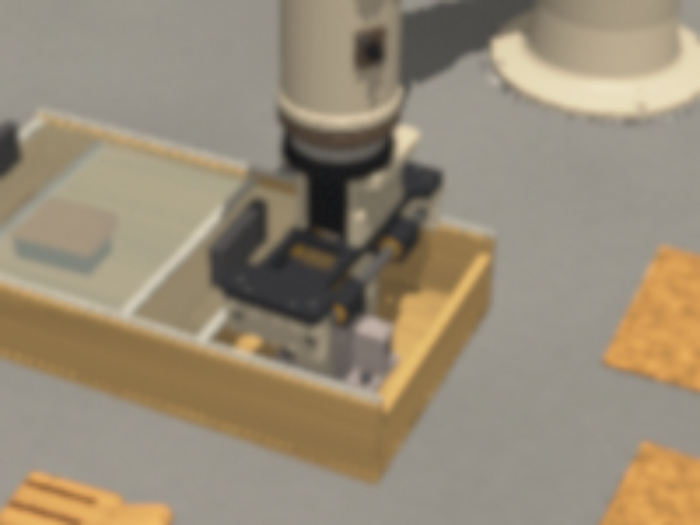

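Gripper straddles the rib, forces near zero. Now I'll close it.

```bash

python3 -m crank '[{"travel":[0,0,0],"rot":[0,0,0],"hand":255},{"travel":[0,0,0],"rot":[0,0,0],"hand":255},{"travel":[0,0,0],"rot":[0,0,0],"hand":255},{"travel":[0,0,0],"rot":[0,0,0],"hand":255},{"travel":[0,0,0],"rot":[0,0,0],"hand":255}]' 40
python3 -m crank '[{"travel":[0,0,0],"rot":[0,0,0],"hand":255},{"travel":[0,0,0],"rot":[0,0,0],"hand":255},{"travel":[0,0,0],"rot":[0,0,0],"hand":255}]'
python3 -m crank '[{"travel":[0,0,-0.004],"rot":[0,0,0],"hand":255},{"travel":[0,0,-0.01],"rot":[0,0,0],"hand":255},{"travel":[0,0,-0.01],"rot":[0,0,0],"hand":255},{"travel":[0,0,0],"rot":[0,0,0],"hand":255}]'
```

```text
time: 9.15
ee_pos: [0.5252, 0.0317, 0.0885]
ee_rot: [180.0, -0.0, 94.1]
contact_force: [-0.7, 0.0, 0.4]
width: 0.0199
time: 9.4
ee_pos: [0.5251, 0.0317, 0.0884]
ee_rot: [180.0, -0.0, 94.1]
contact_force: [-0.8, -0.7, 2.2]
width: 0.0177
time: 9.73
ee_pos: [0.5265, 0.0317, 0.1144]
ee_rot: [179.8, -0.0, 94.1]
contact_force: [1.1, 0.3, -2.0]
width: 0.0173
```

```bash

python3 -m crank '[{"travel":[0,0,-0.014],"rot":[0,0,0],"hand":255},{"travel":[0,0,-0.016],"rot":[0,0,0],"hand":255},{"travel":[0,0,-0.016],"rot":[0,0,0],"hand":255},{"travel":[0,0,-0.012],"rot":[0,0,0],"hand":255},{"travel":[0,0,0],"rot":[0,0,0],"hand":255}]'
python3 - <<'E'
from h import *
togo(.545,.315,.175,94.3)
im=env.camera("scene"); cv2.imwrite("pics/s8.png",cv2.resize(im[100:330,220:470],None,fx=2.5,fy=2.5)[:,:,::-1])
E
```

```text
time: 10.15
ee_pos: [0.5269, 0.0318, 0.173]
ee_rot: [179.7, -0.0, 94.1]
contact_force: [0.5, 0.3, -2.0]
width: 0.0177
t=10.15 pos=[0.5269 0.0318 0.173 ] rot=[ 1.797e+02 -1.000e-02  9.406e+01] F=[ 0.5  0.3 -2. ] w=0.0177 
 tool shift [ 0.2813  0.0381 -0.0018]
 rotvec [ 0.0053 -0.0002 -0.0042]
```

View pics/s8.png

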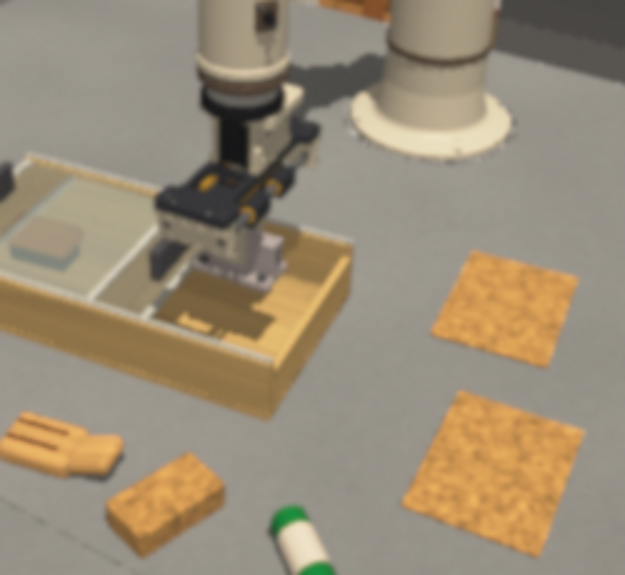

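```bash

python3 -m crank '[{"travel":[0.012,0.002,0],"rot":[0,0,0],"hand":255},{"travel":[0.02,0.003,0],"rot":[0,0,0],"hand":255},{"travel":[0.024,0.003,0],"rot":[0,0,0],"hand":255},{"travel":[0.024,0.003,0],"rot":[0,0,0],"hand":255},{"travel":[0.024,0.003,0],"rot":[0,0,0],"hand":255}]'
python3 -m crank '[{"travel":[0.024,0.004,0],"rot":[0,0,0],"hand":255},{"travel":[0.024,0.004,0],"rot":[0,0,0],"hand":255},{"travel":[0.024,0.004,0],"rot":[0,0,0],"hand":255},{"travel":[0.024,0.004,0],"rot":[0,0,0],"hand":255},{"travel":[0.024,0.004,0],"rot":[0,0,0],"hand":255}]'
python3 -m crank '[{"travel":[0.024,0.002,0],"rot":[0,0,0],"hand":255},{"travel":[0.02,0.002,0],"rot":[0,0,0],"hand":255},{"travel":[0.013,0,0],"rot":[0,0,0],"hand":255},{"travel":[0,0,0],"rot":[0,0,0],"hand":255},{"travel":[0,0,0],"rot":[0,0,0],"hand":255}]'
python3 - <<'E'
from h import *
togo(.545,.315,.0844,94.3)
im=env.camera("scene"); cv2.imwrite("pics/s9.png",cv2.resize(im[150:350,320:520],None,fx=3,fy=3)[:,:,::-1])
im=env.camera("wrist"); cv2.imwrite("pics/w9.png",im[:,:,::-1])
for d in env.landmark_of("wrist","mat"): print("mat",d["score"],w("wrist",d["xyz"]))
E
```

```text
time: 10.62
ee_pos: [0.5307, 0.1383, 0.1689]
ee_rot: [-179.9, -0.0, 94.1]
contact_force: [-0.1, 0.3, -1.9]
width: 0.0176
time: 11.03
ee_pos: [0.5418, 0.2596, 0.1686]
ee_rot: [-179.9, 0.0, 94.1]
contact_force: [0.4, -0.4, -2.5]
width: 0.0179
time: 11.45
ee_pos: [0.5419, 0.3151, 0.1691]
ee_rot: [-179.9, 0.1, 94.2]
contact_force: [-0.2, -1.0, -1.9]
width: 0.0178
t=11.45 pos=[0.5419 0.3151 0.1691] rot=[-1.7989e+02  5.0000e-02  9.4180e+01] F=[-0.2 -1.  -1.9] w=0.0178 
 tool shift [-0.0003  0.0032  0.0847]
 rotvec [-0.0019  0.0009 -0.0021]
mat 0.87 [0.32473298 0.2411697  0.00323088]
```

View pics/s9.png

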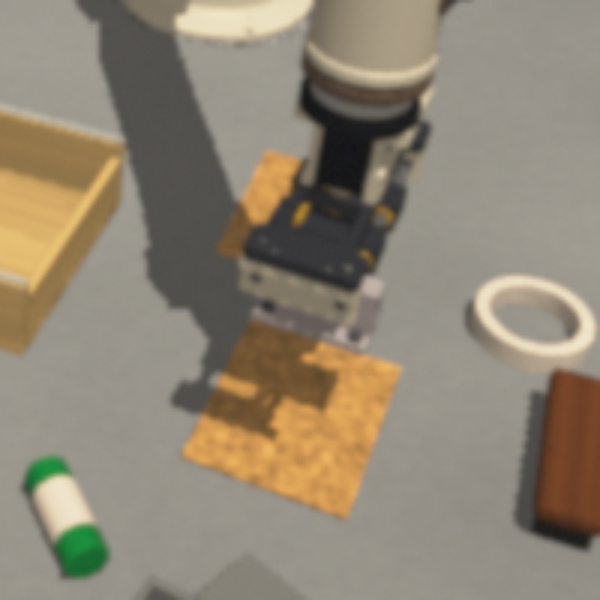

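```bash

python3 -m crank '[{"travel":[0,0.002,0.015],"rot":[0,0,0],"hand":255},{"travel":[0,0.001,0.02],"rot":[0,0,0],"hand":255},{"travel":[0,0,0.02],"rot":[0,0,0],"hand":255},{"travel":[0,0,0.013],"rot":[0,0,0],"hand":255},{"travel":[0,0,0.007],"rot":[0,0,0],"hand":255}]'
python3 -m crank '[{"travel":[0,0,0.004],"rot":[0,0,0],"hand":255},{"travel":[0,0,0],"rot":[0,0,0],"hand":255},{"travel":[0,0,0],"rot":[0,0,0],"hand":255}]'
python3 - <<'E'
from h import *
togo(.545,.315,.0845,94.3)
im=env.camera("scene"); cv2.imwrite("pics/s10.png",cv2.resize(im[200:350,360:480],None,fx=4,fy=4)[:,:,::-1])
E
```

```text
time: 12.02
ee_pos: [0.5449, 0.3129, 0.0923]
ee_rot: [-179.8, 0.1, 94.0]
contact_force: [-0.7, -0.0, -1.8]
width: 0.0178
time: 12.27
ee_pos: [0.5465, 0.315, 0.0916]
ee_rot: [180.0, -0.0, 94.1]
contact_force: [0.2, 0.3, -1.1]
width: 0.0176
t=12.27 pos=[0.5465 0.315  0.0916] rot=[ 1.7996e+02 -2.0000e-02  9.4060e+01] F=[ 0.2  0.3 -1.1] w=0.0176 
 tool shift [ 0.0001 -0.0015  0.0071]
 rotvec [ 0.0007 -0.0004 -0.0043]
```

View pics/s10.png

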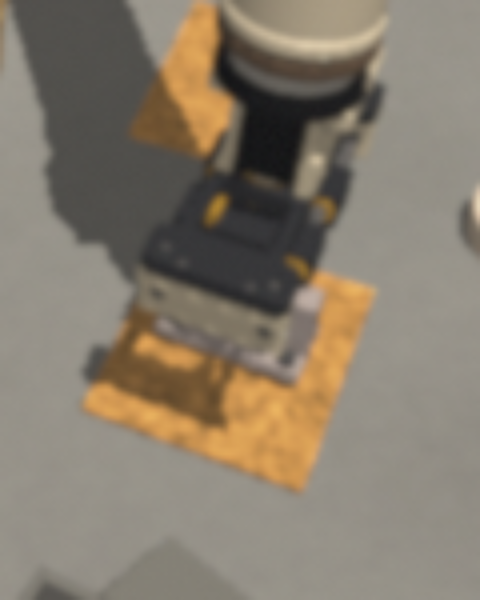

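```bash

python3 -m crank '[{"travel":[0,-0.001,0.003],"rot":[0,0,0],"hand":255},{"travel":[0,0,0.002],"rot":[0,0,0],"hand":255},{"travel":[0,0,0],"rot":[0,0,0],"hand":255},{"travel":[0,0,0],"rot":[0,0,0],"hand":255}]'
python3 -m crank '[{"travel":[0,0,0.001],"rot":[0,0,0],"hand":255},{"travel":[0,0,0],"rot":[0,0,0],"hand":255},{"travel":[0,0,0],"rot":[0,0,0],"hand":255}]'
python3 -m crank '[{"travel":[0,0,0.001],"rot":[0,0,0],"hand":255},{"travel":[0,0,0],"rot":[0,0,0],"hand":255},{"travel":[0,0,0],"rot":[0,0,0],"hand":255}]'
```

```text
time: 12.65
ee_pos: [0.545, 0.3148, 0.0863]
ee_rot: [180.0, -0.0, 94.1]
contact_force: [-0.6, -0.5, -1.4]
width: 0.0179
time: 12.9
ee_pos: [0.545, 0.3148, 0.0852]
ee_rot: [-180.0, -0.0, 94.1]
contact_force: [1.4, 0.5, -2.3]
width: 0.0174
time: 13.15
ee_pos: [0.5452, 0.3149, 0.0845]
ee_rot: [180.0, -0.0, 94.1]
contact_force: [-0.3, -0.3, 0.1]
width: 0.0178
```

Contact: z has gone from −2 to about 0 N. One more millimetre to confirm, then check the picture and release gently.

```bash

python3 -m crank '[{"travel":[0,0,0.001],"rot":[0,0,0],"hand":255},{"travel":[0,0,0],"rot":[0,0,0],"hand":255},{"travel":[0,0,0],"rot":[0,0,0],"hand":255}]'
python3 - <<'E'
from h import *
im=env.camera("scene"); cv2.imwrite("pics/s11.png",cv2.resize(im[200:350,360:480],None,fx=4,fy=4)[:,:,::-1])
im=env.camera("top"); cv2.imwrite("pics/t11.png",cv2.resize(im[100:250,100:300],None,fx=4,fy=4)[:,:,::-1])
E
```

```text
time: 13.4
ee_pos: [0.5452, 0.3149, 0.0844]
ee_rot: [180.0, -0.0, 94.1]
contact_force: [-3.7, -1.1, 8.0]
width: 0.018
```

View pics/s11.png

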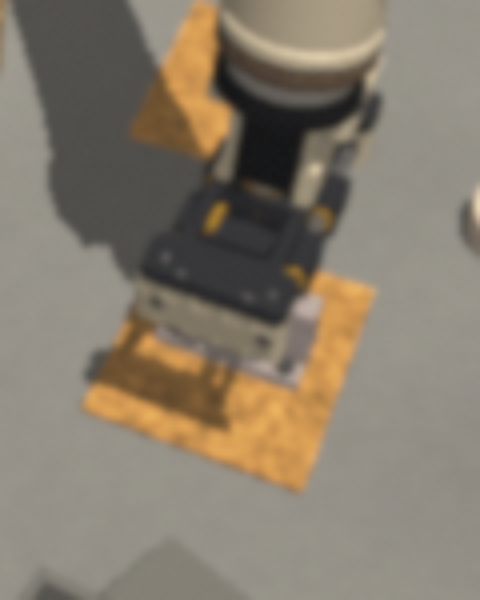

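View pics/t11.png

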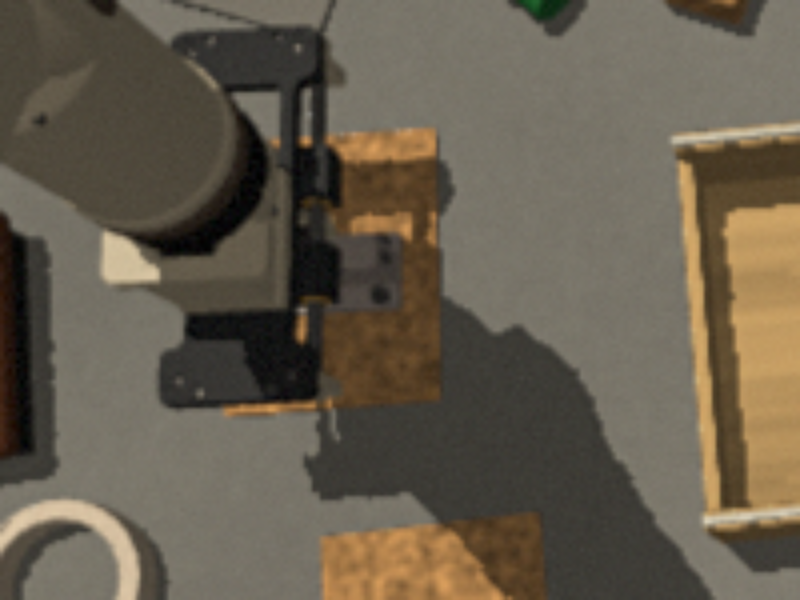

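Guide stands on the mat, contact 8 N. Releasing and retreating straight up.

```bash

python3 -m crank '[{"travel":[0,0,-0.001],"rot":[0,0,0],"hand":230},{"travel":[0,0,0],"rot":[0,0,0],"hand":180},{"travel":[0,0,0],"rot":[0,0,0],"hand":120},{"travel":[0,0,0],"rot":[0,0,0],"hand":110},{"travel":[0,0,0],"rot":[0,0,0],"hand":110}]'
python3 -m crank '[{"travel":[0,0,0],"rot":[0,0,0],"hand":110},{"travel":[0,0,-0.005],"rot":[0,0,0],"hand":110},{"travel":[0,0,-0.015],"rot":[0,0,0],"hand":110},{"travel":[0,0,-0.02],"rot":[0,0,0],"hand":110},{"travel":[0,0,-0.03],"rot":[0,0,0],"hand":110}]'
python3 -m crank '[{"travel":[0,0,-0.03],"rot":[0,0,0],"hand":110},{"travel":[0,0,-0.03],"rot":[0,0,0],"hand":110},{"travel":[0.04,0,-0.01],"rot":[0,0,0],"hand":110},{"travel":[0.04,0,0],"rot":[0,0,0],"hand":110},{"travel":[0.04,0,0],"rot":[0,0,0],"hand":110}]'
python3 -m crank '[{"travel":[0.04,0,0],"rot":[0,0,0],"hand":110},{"travel":[0.03,0,0],"rot":[0,0,0],"hand":110},{"travel":[0,0,0],"rot":[0,0,0],"hand":110},{"travel":[0,0,0],"rot":[0,0,0],"hand":110},{"travel":[0,0,0],"rot":[0,0,0],"hand":110}]'
python3 - <<'E'
from h import *
np.set_printoptions(precision=4,suppress=True)
togo(0,0,0)
for n in("scene","top"):
    im=env.camera(n); cv2.imwrite(f"pics/{n}12.png",im[:,:,::-1])
    for l in("left_pull","right_pull","file_guide","mat"):
        for d in env.landmark_of(n,l): print(n,l,round(d["score"],2),w(n,d["xyz"]))
E
```

```text
time: 13.92
ee_pos: [0.5451, 0.3148, 0.0841]
ee_rot: [-180.0, -0.0, 94.1]
contact_force: [-0.8, -0.6, 0.2]
width: 0.0398
time: 14.33
ee_pos: [0.5435, 0.3138, 0.1528]
ee_rot: [-179.7, 0.1, 94.1]
contact_force: [-0.3, 0.2, 0.1]
width: 0.0524
time: 14.75
ee_pos: [0.5377, 0.4355, 0.2271]
ee_rot: [179.8, -0.1, 93.9]
contact_force: [-0.0, 0.6, -0.7]
width: 0.0522
time: 15.17
ee_pos: [0.5317, 0.5035, 0.2239]
ee_rot: [-180.0, 0.1, 94.1]
contact_force: [-0.8, -0.3, 0.2]
width: 0.0519
t=15.17 pos=[0.5317 0.5035 0.2239] rot=[-180.      0.08   94.07] F=[-0.8 -0.3  0.2] w=0.0519 
 tool shift [-0.4642 -0.5661  0.2246]
scene left_pull 0.77 [ 0.5221 -0.0564  0.0996]
scene left_pull 0.74 [ 0.5484 -0.2704  0.1034]
scene right_pull 0.85 [ 0.5488 -0.2688  0.1026]
scene file_guide 0.87 [0.5464 0.3158 0.0039]
scene mat 0.93 [0.5451 0.3141 0.0007]
scene mat 0.55 [0.3293 0.2362 0.0003]
top left_pull 0.75 [ 0.5251 -0.0533  0.0971]
top right_pull 0.7 [ 0.5457 -0.2714  0.1058]
top file_guide 0.89 [0.5393 0.3121 0.0064]
top mat 0.82 [0.326  0.2406 0.001 ]
top mat 0.72 [ 0.5471  0.3156 -0.0015]
```

View pics/scene12.png

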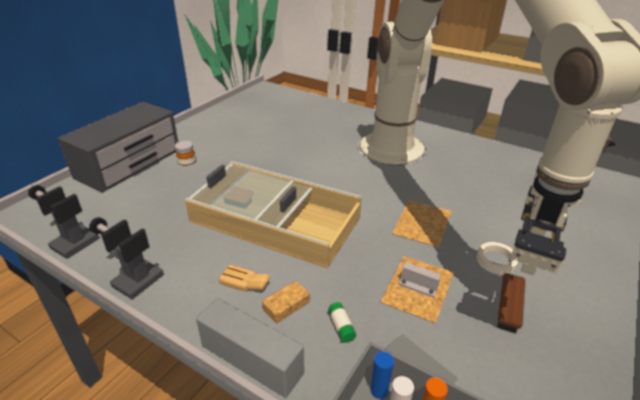

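View pics/top12.png

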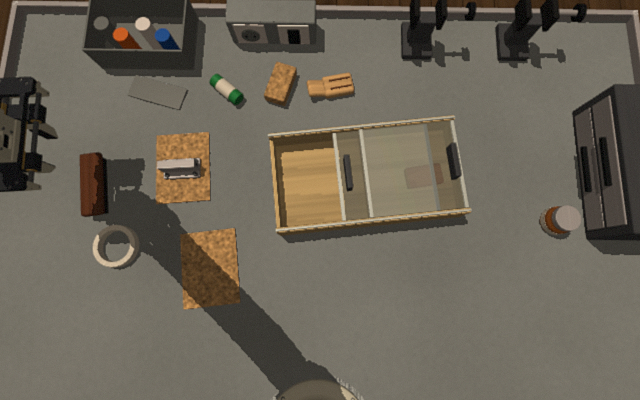

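```bash
python3 -c "
from rig import env
print(env.finish_job())"
```

```text
the job is handed in; nothing more can be done
None
```

I slid the left lid along under the right lid to about its stop, lifted the file guide out, and set it upright on the left-hand cork mat. I handed the job in at about 15.5 s; the rig gives no verdict.

- **File guide:** the last pictures show it upright and free of the gripper. The scene camera puts it about 2 mm from the mat's centre. The top camera says about 8.5 mm; both are well inside the 40 mm limit, and I didn't look into the difference.
- **Set-down:** contact was confirmed by about 8 N of upward force before I opened the fingers, and the gripper then moved clear of everything.
- **Lids:** the left bar moved about 131–134 mm. The right bar reads within a few millimetres of where it started, which is detector noise.
- **One false reading:** the scene camera also reported a second "left_pull" at the right bar's position. I put that down to the two bars looking alike.

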